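# Wind the wax block home on the trimming sledge

### The arm

A 6-joint arm with a two-finger parallel gripper is mounted at the origin on the work surface. World frame = base frame: x ahead of the robot, y to its left, z up, the work surface at z = 0. Lengths are in mm, angles in rad, forces in N, time in s.
With the tool pointing down it reaches from about 400 to 925 mm from the base axis. Payload 12.5 kg.
Tool frame: the origin (TCP) lies on the mounting face of the last link; the fingertips stand 190 mm ahead of it and the grasp point (between the pads) lies 171 mm ahead of it; z points along the fingers, y is the line along which they close (so a half turn about z gives the same grasp; the last joint's range is limited). The gripper opens to 95 mm and grips with 3 to 60 N. Pads are 20 mm wide; open, the fingers measure 119 mm over their backs; the gripper's body (75 mm by 180 mm) begins 59 mm behind the grasp point.
Start: joints at [1.018, 0.491, 1.559, -0, 1.092, -0.106], TCP at [270.029, 563.657, 404.761] pointing down, gripper open.
Joint ranges: [-3.1, 3.1], [-0.84, 2.19], [0.05, 2.79], [-1.13, 4.28], [0.06, 2.93], [-2.69, 2.69]. Speed limits (rad/s): [2.22, 2.22, 2.79, 3.14, 3.14, 3.14].

### API

Orientations are given as [roll, pitch, yaw] about the fixed x, y, z axes, in that order (R = Rz(yaw) Ry(pitch) Rx(roll)).
In Python, from cell import env gives the robot as it stands.
- The arm moves only by the tool carry_out, never from a script. Its argument "series" is a list of rows, each a list of 5 numbers: the shift along the tool's x, y, z in m, then the turn about the tool's z in degrees, then the opening, from 0 (shut) to 1 (fully open). A call has 1 to 20 rows; each row is the pose to reach, as a shift and turn from the pose commanded when the call began, along the tool's axes at that moment; what a row does not reach only later rows make up. A row lasts 1/8 s, in which the tool goes at most 62.5 mm and 10.7 degrees, less where a joint would pass 70% of its speed; a pose out of reach is approached as far as the arm can. A call with a gripper value outside its range is refused whole. The fingers move at their own pace and stop on an object; the grip force is fixed at half the most. Time passes only in rows, so rows that repeat a pose let the fingers close. It gives the time, the measured TCP pose, the force, the opening and the grip force at its end, in the units of the state.
- env.state(): the state, without advancing time (a new reading comes with each control period).
- env.read_camera(name): name is "scene" or "top"; returns (picture, depth): 420x560x3 uint8, red, green, blue; 420x560 float32, mm along the optical axis (not along the pixel's ray), 0 where there is no reading.
- env.get_calibration(name): a dict with "intrinsics" (3x3 intrinsics, pixels), "D" ([k1, k2, p1, p2, k3] as OpenCV has them; the pictures are not rectified), "cam_to_world" (4x4, takes a point from camera to world coordinates). Camera axes: x right, y up, looking along -z (the intrinsics and any distortion apply to the point x, -y, -z); pixel columns grow to the right and rows downward; lengths in mm; the calibration is good to about 2 mm. A picture is of the moment at which its call begins. get_calibration takes no time and is no camera call.
- env.job_done(): hands the job in; it is judged then, once.
The state is a dict: "t": time; "joints": joint angles; "qvel": joint speeds; "tau": joint torques, N m; "eef_pos": TCP position; "tcp_rot": TCP orientation; "ft_force": force on the tool from outside, world axes, zero at the start; "moment": the same for the moment, N m; "opening": opening from 0.0 (shut) to 1.0 (fully open); "grip_force": force on a finger pad.
Only numpy, scipy, OpenCV 4.12 (cv2) and the standard library are available. Lean on these libraries where they do the work, as an engineer would, in place of code of your own. Each camera call takes 0.05 s, during which the arm holds its last target. There are 200 camera calls.

### The job

Of the two hand-wound trimming sledges on the bench, take the one with the white wax block clamped in its carriage. Wind its crank clockwise by the black handle, two full turns or so, until the carriage is fully home against its end stop, then let go. Leave the empty sledge as it is.

Things in the scene. Friction and masses are not known exactly. Their poses are not given: they have to be found in the camera images.
- sledge: Sledge with the wax block: fixed white bed 400 x 110 x 28 mm. Origin on the bench below the vertical crank axis, 70 from its near end; x runs along the bed to the end stop, z up. Housing 90 x 90, 76 high, round the axis. Carriage 80 x 90 with wax block (36 x 30, top at 87) beyond it. End stop: aluminium bar, x 222 to 244, 70 high; black guard behind, 100 high. The other sledge has empty jaws.
- handle: Crank handle of that sledge: upright black grip, 26 mm diameter, 102 to 157 above the bench. Origin on its axis, 130 above the bench. Spins freely on its pin (yaw means nothing; a gripper need not turn with it) and runs on a circle of radius 55 round the crank axis. Flat steel arm below, 20 wide, top at 96. Takes about 2 N to turn, stays where left.
- carriage (a joint): Carriage of the wax block along its bed, m: 0 nearest the crank (carriage centre 120 mm from the crank axis), 0.061 home at the stop bar, where the crank stops hard. Geared: one crank turn clockwise from above moves it +0.024 (0.00382 per rad). Starts at 0 to 0.017. At value c the handle stands c/0.00382 rad clockwise of the sledge's x axis.
- spare_handle: The same black handle on the crank of the other, empty sledge: 26 mm diameter, origin on its axis 130 above the bench. Not to be turned.

How it is judged:
By the outcome, as a careful person would: the job done as asked, in the order asked, and still so for the second after the job is handed in, with the robot touching nothing.
It also fails if it takes over 67 s, if anything falls off the work surface, if the arm or the gripper's body presses on something with over 40 N, if the wrist force passes 120 N, or if a joint passes its speed limit or range.

## Working session

There is one attempt and no reset: what is moved stays moved. The work goes in short steps, Python scripts to look and compute and a tool call to move; the robot and the scene stay as the last step left them, time stands still between calls to the robot, and variables do not carry over. Pictures are saved under pics/ and viewed, at most 10 in all, crops included, and the job is handed in when it is done.

Besides the shell and the picture viewer there is one more tool, called after "Emit:" by a JSON object that holds its "op" and its "data". carry_out: Moves the arm, as the interface text tells. Its arguments: {"type":"object","properties":{"series":{"type":"array","items":{"type":"array","items":{"type":"number"}}}},"required":["series"]}

```bash
mkdir -p pics; cat > h.py <<'E'
import numpy as np, cv2
from cell import env
def ray(cam,uv):
    c=env.get_calibration(cam);K=np.array(c["intrinsics"],float);D=np.array(c["D"],float);T=np.array(c["cam_to_world"],float)
    p=cv2.undistortPoints(np.array(uv,float).reshape(-1,1,2),K,D).reshape(-1,2)
    d=np.c_[p[:,0],-p[:,1],-np.ones(len(p))]@T[:3,:3].T
    return T[:3,3],d
def onz(cam,uv,z):
    o,d=ray(cam,uv); return o+d*((z-o[2])/d[:,2])[:,None]
E
python3 - <<'E'
from h import *
for n in("scene","top"):
    im,d=env.read_camera(n);cv2.imwrite(f"pics/{n}0.png",im[:,:,::-1]);np.save(f"{n}0.npy",d)
    print(n,np.round(env.get_calibration(n)["cam_to_world"],2).tolist())
s=env.state();print(s["t"],s["eef_pos"],s["tcp_rot"],s["opening"])
E
```

```text
scene [[-0.74, -0.49, 0.46, 1013.61], [0.67, -0.53, 0.52, 437.89], [-0.01, 0.69, 0.72, 705.78], [0.0, 0.0, 0.0, 1.0]]
top [[-0.02, 0.99, -0.17, 485.04], [-1.0, -0.02, 0.0, -13.6], [0.0, 0.17, 0.99, 950.68], [0.0, 0.0, 0.0, 1.0]]
0.1 [270.01170797 563.62689356 404.2293864 ] [-3.14063109e+00 -1.37185390e-04  2.69473823e+00] 0.9995562855178683
```

View pics/top0.png

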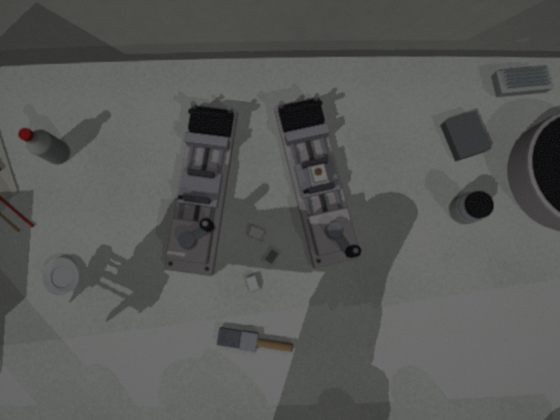

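View pics/scene0.png

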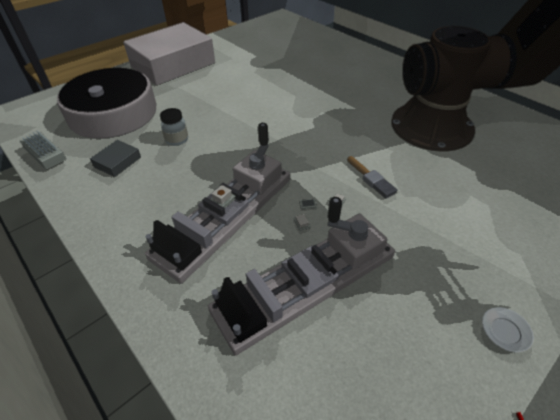

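The wax sledge is the right one in the top view: wax near (319,172), hub (335,228), handle top (352,250). The other, at the left, has empty jaws. Next I'll measure with depth and enlarged crops.

```bash
python3 - <<'E'
from h import *
v,u=np.mgrid[0:420,0:560]
def cloud(n):
    d=np.load(f"{n}0.npy");o,r=ray(n,np.c_[u.ravel(),v.ravel()])
    return (o+r*d.ravel()[:,None]).reshape(420,560,3),d>0
P,ok=cloud("top");S,oks=cloud("scene")
def rep(name,P,m):
    q=P[m]; print(name,len(q),q.mean(0).round(1),q.min(0).round(0),q.max(0).round(0)) if len(q) else print(name,0)
roi=(u>270)&(u<370)&(v>85)&(v<280)&ok
h=roi&(P[...,2]>145)&(P[...,2]<170); rep("handle top",P,h); print("px",u[h].mean(),v[h].mean())
g=roi&(P[...,2]>90)&(P[...,2]<110)&(v<140);rep("guard",P,g)
print(cv2.minAreaRect(P[g][:,:2].astype(np.float32)))
b=roi&(P[...,2]>20); print("all>20",cv2.minAreaRect(P[b&(P[...,2]<100)][:,:2].astype(np.float32)))
b=roi&(P[...,2]>20)&(P[...,2]<36); print("bed",b.sum(),cv2.minAreaRect(P[b][:,:2].astype(np.float32)))
b=roi&(P[...,2]>70)&(P[...,2]<82)&(v>195); print("housing",b.sum(),cv2.minAreaRect(P[b][:,:2].astype(np.float32)))
hs=oks&(S[...,2]>105)&(S[...,2]<165)&(u>240)&(u<290)&(v>110)&(v<170); rep("handle scene",S,hs)
for n,(x0,y0,x1,y1) in {"top":(260,85,380,285),"scene":(140,110,300,290)}.items():
    im=cv2.imread(f"pics/{n}0.png")[y0:y1,x0:x1]; im=np.clip(im*1.8,0,255).astype(np.uint8)
    im=cv2.resize(im,None,fx=3,fy=3,interpolation=cv2.INTER_CUBIC); cv2.imwrite(f"pics/{n}_c.png",im)
a=cv2.imread("pics/top_c.png");b=cv2.imread("pics/scene_c.png")
H=600;o=np.zeros((H,a.shape[1]+400,3),np.uint8);o[:a.shape[0],:a.shape[1]]=a;bb=cv2.resize(b,(400,int(400*b.shape[0]/b.shape[1])));o[:bb.shape[0],a.shape[1]:]=bb;cv2.imwrite("pics/c0.png",o)
E
```

```text
handle top 138 [ 521.6 -180.2  155.7] [ 510. -194.  146.] [ 534. -169.  161.]
px 354.2028985507246 249.9927536231884
guard 218 [845.4 -94.   97.2] [ 832. -139.   91.] [860. -51. 102.]
((845.6867065429688, -94.22626495361328), (13.043848037719727, 89.99427795410156), 11.343888282775879)
all>20 ((695.7197875976562, -125.70088195800781), (399.03582763671875, 110.80635070800781), 11.998831748962402)
bed 2358 ((695.7197875976562, -125.70088195800781), (399.03582763671875, 110.80635070800781), 11.998831748962402)
housing 1236 ((568.1393432617188, -152.88018798828125), (88.05860900878906, 90.70198059082031), 12.382076263427734)
handle scene 208 [ 528.3 -176.9  137. ] [ 512. -194.  105.] [ 537. -169.  160.]
```

View pics/c0.png

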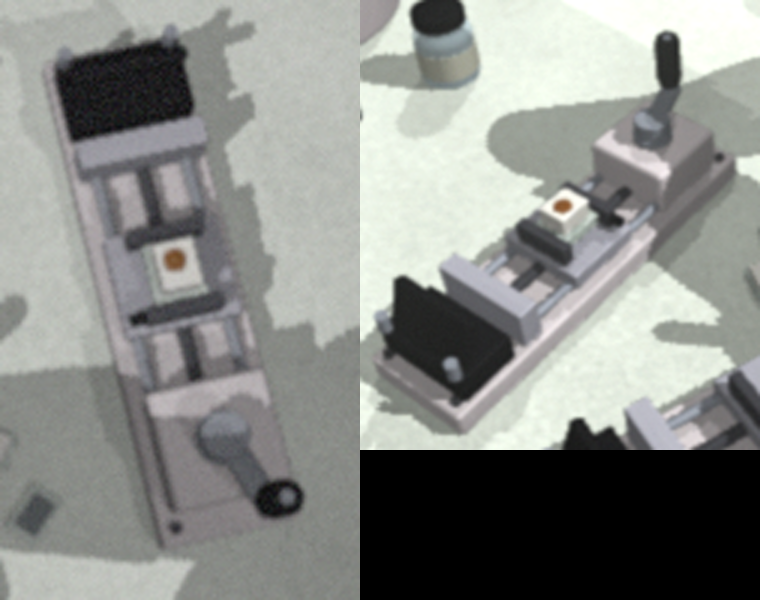

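The view shows the crank arm pointing to the lower right of the hub. The bed lies at +12° with the crank axis at (568.5, -152.7), and the handle is at (521.6, -180.2). That puts the handle about 162° clockwise of the bed x axis, leaving about 753° to wind. I'll move above the handle with yaw 90°.

Emit:
{"op": "carry_out", "data": {"series": [[-0.014, -0.014, 0, 2, 1], [-0.045, -0.046, 0, 6, 1], [-0.085, -0.087, 0, 10, 1], [-0.125, -0.128, 0, 15, 1], [-0.165, -0.169, 0, 20, 1], [-0.205, -0.21, 0, 25, 1], [-0.245, -0.251, 0, 30, 1], [-0.285, -0.292, 0, 35, 1], [-0.325, -0.333, 0, 40, 1], [-0.365, -0.374, 0, 45, 1], [-0.405, -0.415, 0, 50, 1], [-0.445, -0.456, 0, 54, 1], [-0.485, -0.497, 0, 58, 1], [-0.52, -0.533, 0, 62, 1], [-0.54, -0.554, 0, 64.4, 1], [-0.5486, -0.562, 0, 64.4, 1], [-0.5486, -0.562, 0, 64.4, 1], [-0.5486, -0.562, 0, 64.4, 1]]}}

```text
t: 2.35
eef_pos: [521.5, -179.2, 404.8]
tcp_rot: [-3.141, -0.0, 1.572]
ft_force: [-0.8, 0.2, 0.3]
opening: 0.999
grip_force: 0.0
```

Emit:
{"op": "carry_out", "data": {"series": [[-0.001, 0, 0.02, 0, 1], [-0.001, 0, 0.045, 0, 1], [-0.001, 0, 0.07, 0, 1], [-0.001, 0, 0.09, 0, 1], [-0.001, 0, 0.098, 0, 1], [-0.001, 0, 0.098, 0, 0.5], [-0.001, 0, 0.098, 0, 0.3], [-0.001, 0, 0.098, 0, 0.2], [-0.001, 0, 0.098, 0, 0.2], [-0.001, 0, 0.098, 0, 0.2], [-0.001, 0, 0.098, 0, 0.2], [-0.001, 0, 0.098, 0, 0.2]]}}

```text
t: 3.85
eef_pos: [522.0, -181.2, 306.7]
tcp_rot: [3.142, -0.0, 1.571]
ft_force: [-0.4, 0.3, -0.7]
opening: 0.325
grip_force: 0.0
```

Emit:
{"op": "carry_out", "data": {"series": [[0, 0, 0, 0, 0.2], [0, 0, 0, 0, 0.2], [0, 0, 0, 0, 0.2], [0, 0, 0, 0, 0.2]]}}

```text
t: 4.35
eef_pos: [522.1, -181.2, 306.7]
tcp_rot: [3.141, -0.0, 1.571]
ft_force: [2.7, 1.9, -0.7]
opening: 0.268
grip_force: 30.0
```

```bash
python3 - <<'E'
from h import *
a=[]
for n in("scene","top"):
    im,d=env.read_camera(n)
    x0,y0=(140,90) if n=="scene" else (250,120)
    a.append(cv2.resize(np.clip(im[y0:y0+170,x0:x0+170,::-1]*1.6,0,255).astype(np.uint8),(400,400)))
cv2.imwrite("pics/g1.png",np.hstack(a))
s=env.state();print(s["t"],s["eef_pos"],s["ft_force"],s["grip_force"],s["opening"],s["joints"])
E
```

```text
4.45 [ 522.05872817 -181.18501371  306.73110637] [ 3.67294834  1.81867508 -1.01707612] 29.99975985934725 0.2676900109664532 [-4.53624759e-01  5.11248753e-01  1.84062913e+00  3.31167514e-04
  7.89344763e-01 -4.53824929e-01]
```

View pics/g1.png

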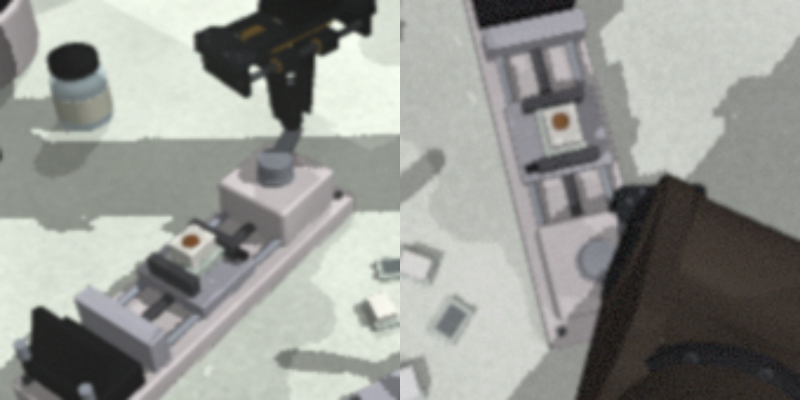

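Gripped: opening 25.5 mm, 30 N, and the left (scene) crop shows the fingers on the handle at about (290,100). I'll tabulate the circle offsets.

```bash
python3 - <<'E'
import numpy as np
t0=211.
for a in range(0,361,15):
    t=np.radians(t0-a);s=np.radians(t0)
    print(a,(55*(np.sin(t)-np.sin(s))/1e3).round(4),(55*(np.cos(t)-np.cos(s))/1e3).round(4))
E
```

```text
0 0.0 0.0
15 0.0132 -0.0057
30 0.0274 -0.0078
45 0.0416 -0.0062
60 0.055 -0.001
75 0.0665 0.0076
90 0.0755 0.0188
105 0.0812 0.032
120 0.0833 0.0462
135 0.0817 0.0604
150 0.0764 0.0738
165 0.0679 0.0854
180 0.0567 0.0943
195 0.0435 0.1
210 0.0293 0.1021
225 0.015 0.1005
240 0.0017 0.0952
255 -0.0099 0.0867
270 -0.0188 0.0755
285 -0.0245 0.0623
300 -0.0267 0.0481
315 -0.025 0.0338
330 -0.0198 0.0205
345 -0.0112 0.0089
360 -0.0 0.0
```

Emit:
{"op": "carry_out", "data": {"series": [[0.006, -0.003, 0, 0, 0.2], [0.0132, -0.0057, 0, 0, 0.2], [0.0274, -0.0078, 0, 0, 0.2], [0.0416, -0.0062, 0, 0, 0.2], [0.055, -0.001, 0, 0, 0.2], [0.0665, 0.0076, 0, 0, 0.2], [0.0755, 0.0188, 0, 0, 0.2], [0.0755, 0.0188, 0, 0, 0.2]]}}

```text
t: 5.45
eef_pos: [541.4, -105.1, 306.7]
tcp_rot: [3.14, 0.001, 1.572]
ft_force: [5.4, -5.5, -3.8]
opening: 0.269
grip_force: 30.0
```

Emit:
{"op": "carry_out", "data": {"series": [[0.0057, 0.0132, 0, 0, 0.2], [0.0078, 0.0274, 0, 0, 0.2], [0.0062, 0.0416, 0, 0, 0.2], [0.0009, 0.055, 0, 0, 0.2], [-0.0076, 0.0666, 0, 0, 0.2], [-0.0188, 0.0755, 0, 0, 0.2], [-0.032, 0.0812, 0, 0, 0.2], [-0.0462, 0.0833, 0, 0, 0.2], [-0.0605, 0.0817, 0, 0, 0.2], [-0.0738, 0.0764, 0, 0, 0.2], [-0.0854, 0.0679, 0, 0, 0.2], [-0.0943, 0.0567, 0, 0, 0.2], [-0.1, 0.0435, 0, 0, 0.2], [-0.1022, 0.0293, 0, 0, 0.2], [-0.1005, 0.015, 0, 0, 0.2], [-0.0953, 0.0017, 0, 0, 0.2], [-0.0867, -0.0099, 0, 0, 0.2], [-0.0755, -0.0188, 0, 0, 0.2], [-0.0755, -0.0188, 0, 0, 0.2]]}}

```text
t: 7.82
eef_pos: [521.3, -179.8, 306.7]
tcp_rot: [-3.141, -0.001, 1.572]
ft_force: [3.8, 2.7, -2.4]
opening: 0.266
grip_force: 30.0
```

```bash
python3 - <<'E'
from h import *
a=[]
for n in("scene","top"):
    im,d=env.read_camera(n)
    x0,y0=(140,90) if n=="scene" else (250,90)
    a.append(cv2.resize(np.clip(im[y0:y0+200,x0:x0+200,::-1]*1.6,0,255).astype(np.uint8),(400,400)))
cv2.imwrite("pics/g2.png",np.hstack(a))
s=env.state();print(s["t"],s["eef_pos"],s["ft_force"],s["moment"],s["grip_force"],s["opening"])
E
```

```text
7.925 [ 521.49932621 -180.1152051   306.72038245] [ 3.00496784  4.36757216 -0.66121642] [ 0.57274621 -0.51402483  0.02818094] 29.999648806660844 0.26953237815204345
```

View pics/g2.png

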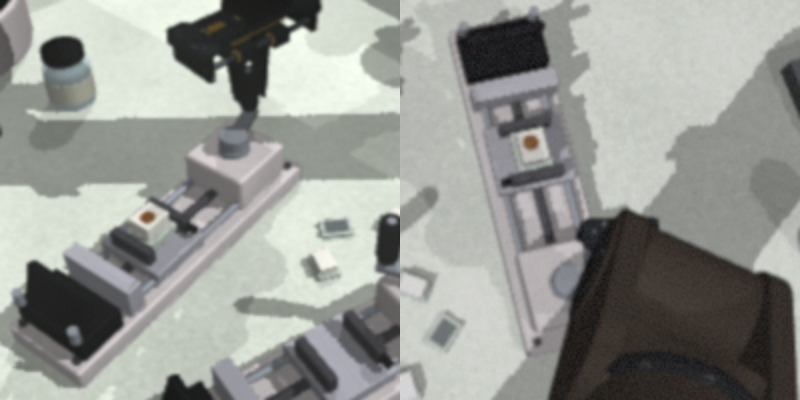

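One turn done. The wax at (530,142) in the right-hand (top) crop has moved toward the stop, and forces are small. On to the second turn.

Emit:
{"op": "carry_out", "data": {"series": [[0.0132, -0.0057, 0, 0, 0.2], [0.0274, -0.0078, 0, 0, 0.2], [0.0416, -0.0062, 0, 0, 0.2], [0.055, -0.001, 0, 0, 0.2], [0.0665, 0.0076, 0, 0, 0.2], [0.0755, 0.0188, 0, 0, 0.2], [0.0812, 0.032, 0, 0, 0.2], [0.0833, 0.0462, 0, 0, 0.2], [0.0817, 0.0604, 0, 0, 0.2], [0.0764, 0.0738, 0, 0, 0.2], [0.0679, 0.0854, 0, 0, 0.2], [0.0567, 0.0943, 0, 0, 0.2], [0.0435, 0.1, 0, 0, 0.2], [0.0293, 0.1021, 0, 0, 0.2], [0.015, 0.1005, 0, 0, 0.2], [0.0017, 0.0952, 0, 0, 0.2], [-0.0099, 0.0867, 0, 0, 0.2], [-0.0188, 0.0755, 0, 0, 0.2], [-0.0245, 0.0623, 0, 0, 0.2], [-0.0267, 0.0481, 0, 0, 0.2]]}}

```text
t: 10.42
eef_pos: [569.0, -208.1, 306.7]
tcp_rot: [3.142, -0.0, 1.571]
ft_force: [2.7, 7.0, 0.9]
opening: 0.269
grip_force: 30.0
```

Emit:
{"op": "carry_out", "data": {"series": [[0.0017, -0.0143, 0, 0, 0.2], [0.0069, -0.0276, 0, 0, 0.2], [0.0155, -0.0392, 0, 0, 0.2], [0.0267, -0.0481, 0, 0, 0.2], [0.033, -0.051, 0, 0, 0.2], [0.0399, -0.0538, 0, 0, 0.2], [0.0399, -0.0538, 0, 0, 0.2]]}}

```text
t: 11.3
eef_pos: [516.1, -167.2, 306.7]
tcp_rot: [3.141, -0.0, 1.571]
ft_force: [4.3, 2.7, -1.3]
opening: 0.268
grip_force: 30.0
```

Emit:
{"op": "carry_out", "data": {"series": [[0.0056, -0.0013, 0, 0, 0.2], [0.0094, -0.0018, 0, 0, 0.2], [0.0132, -0.0021, 0, 0, 0.2], [0.0132, -0.0021, 0, 0, 0.2]]}}

```text
t: 11.8
eef_pos: [514.2, -154.3, 306.7]
tcp_rot: [3.141, 0.0, 1.571]
ft_force: [5.1, -0.5, -3.0]
opening: 0.264
grip_force: 30.0
```

Next, small 2 mm steps until the force rises.

Emit:
{"op": "carry_out", "data": {"series": [[0.002, 0, 0, 0, 0.2], [0.003, 0, 0, 0, 0.2], [0.003, 0, 0, 0, 0.2]]}}

```text
t: 12.18
eef_pos: [514.2, -151.6, 306.7]
tcp_rot: [3.141, 0.0, 1.571]
ft_force: [5.0, -0.9, -3.2]
opening: 0.267
grip_force: 30.0
```

Emit:
{"op": "carry_out", "data": {"series": [[0.001, 0, 0, 0, 0.2], [0.002, 0, 0, 0, 0.2], [0.002, 0, 0, 0, 0.2]]}}

```text
t: 12.55
eef_pos: [514.3, -149.6, 306.7]
tcp_rot: [3.141, 0.001, 1.571]
ft_force: [5.8, -0.4, -3.9]
opening: 0.266
grip_force: 30.0
```

Emit:
{"op": "carry_out", "data": {"series": [[0.001, 0, 0, 0, 0.2], [0.002, 0, 0, 0, 0.2], [0.002, 0, 0, 0, 0.2]]}}

```text
t: 12.92
eef_pos: [514.3, -148.0, 306.7]
tcp_rot: [3.14, 0.001, 1.571]
ft_force: [5.2, -5.5, -4.7]
opening: 0.264
grip_force: 30.0
```

Emit:
{"op": "carry_out", "data": {"series": [[0.001, 0.0001, 0, 0, 0.2], [0.002, 0.0002, 0, 0, 0.2], [0.002, 0.0002, 0, 0, 0.2]]}}

```text
t: 13.3
eef_pos: [514.4, -147.3, 306.8]
tcp_rot: [3.14, 0.004, 1.571]
ft_force: [1.4, -19.7, -5.8]
opening: 0.271
grip_force: 30.0
```

Emit:
{"op": "carry_out", "data": {"series": [[0.001, 0.0001, 0, 0, 0.2], [0.001, 0.0001, 0, 0, 0.2]]}}

```text
t: 13.55
eef_pos: [514.4, -146.9, 306.8]
tcp_rot: [3.14, 0.005, 1.572]
ft_force: [0.4, -26.3, -7.7]
opening: 0.268
grip_force: 30.0
```

The force rose steeply, so the crank is on its hard stop. Ease off, open partly and rise.

Emit:
{"op": "carry_out", "data": {"series": [[-0.002, 0, 0, 0, 0.2], [-0.002, 0, 0, 0, 0.3], [-0.002, 0, 0, 0, 0.5], [-0.002, 0, 0, 0, 0.5], [-0.002, 0, 0, 0, 0.5], [-0.002, 0, 0, 0, 0.5], [-0.002, 0, 0, 0, 0.5], [-0.002, 0, -0.01, 0, 0.5], [-0.002, 0, -0.03, 0, 0.5], [-0.002, 0, -0.06, 0, 0.5], [-0.002, 0, -0.1, 0, 0.5], [-0.002, 0, -0.13, 0, 0.5], [-0.04, -0.04, -0.14, 0, 0.5], [-0.09, -0.09, -0.14, 0, 0.5], [-0.14, -0.12, -0.14, 0, 0.5], [-0.17, -0.12, -0.14, 0, 0.5], [-0.17, -0.12, -0.14, 0, 0.5]]}}

```text
t: 15.68
eef_pos: [393.8, -316.5, 447.2]
tcp_rot: [3.141, 0.001, 1.568]
ft_force: [-0.4, 0.3, 0.2]
opening: 0.501
grip_force: 0.0
```

```bash
python3 - <<'E'
from h import *
v,u=np.mgrid[0:420,0:560]
a=[]
for n in("scene","top"):
    im,d=env.read_camera(n)
    x0,y0=(140,90) if n=="scene" else (170,90)
    a.append(cv2.resize(np.clip(im[y0:y0+200,x0:x0+200,::-1]*1.6,0,255).astype(np.uint8),(400,400)))
    o,r=ray(n,np.c_[u.ravel(),v.ravel()]);P=(o+r*d.ravel()[:,None]).reshape(420,560,3)
    q=P-np.array([568.5,-152.7,0]);c,s=np.cos(np.radians(12)),np.sin(np.radians(12))
    X=q[...,0]*c+q[...,1]*s;Y=-q[...,0]*s+q[...,1]*c;Z=P[...,2]
    m=(np.abs(Y)<8)&(X>100)&(X<225)&(Z>80)&(Z<93); print(n,"wax x",X[m].min(),X[m].max(),np.median(X[m]))
    m=(np.hypot(q[...,0],q[...,1])<75)&(Z>148)&(Z<165); print("handle",P[m].mean(0),m.sum())
cv2.imwrite("pics/g3.png",np.hstack(a))
s=env.state();print(s["t"],s["eef_pos"],s["ft_force"])
E
```

```text
scene wax x 164.44296658603858 200.60641861794568 185.03283809200678
handle [ 518.6059076  -146.57492065  155.13250867] 77
top wax x 162.25694119006437 197.61702762249823 179.8465363387563
handle [ 514.08346832 -147.69105348  155.80874892] 136
15.775 [ 394.30849401 -314.5675357   446.96102113] [-0.03888337  0.09411055 -0.3915338 ]
```

View pics/g3.png

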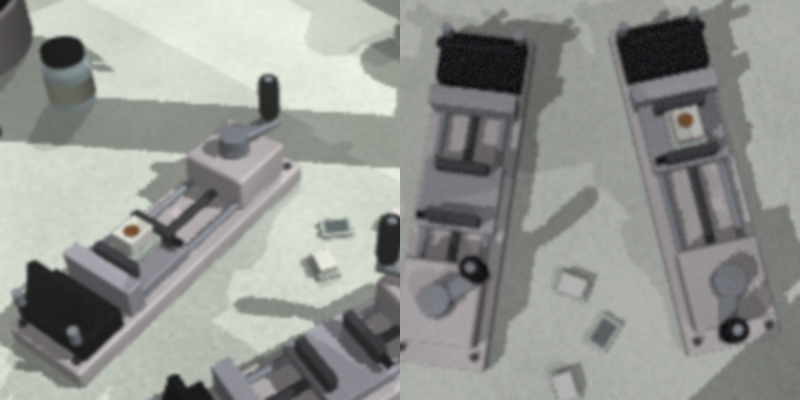

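The carriage is against the stop bar: wax at (685,120) in the right-hand (top) crop, measured centre about 181 mm from the axis, as expected for home. The handle is free and the empty sledge is untouched. Handing in.

```bash
python3 -c "
from cell import env
print(env.job_done())"
```

```text
the job is handed in; nothing more can be done
None
```

The wax-block sledge was wound clockwise about 2.1 turns until the crank hit its hard stop, with the carriage measured home against the bar; the handle was then released, the empty sledge left untouched, and the job handed in at about 16 s.

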